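Set the bench round timer to five rounds

ROBOT

A 7-joint arm with a two-finger parallel gripper is mounted at the origin on the work surface. World frame = base frame: x ahead of the robot, y to its left, z up, the work surface at z = 0. Lengths are in m, angles in rad, forces in N, time in s.
With the tool pointing down it reaches from about 0.4 to 0.875 m from the base axis. Payload 19.3 kg.
Tool frame: the origin (TCP) lies midway between the tips of the shut fingers; the grasp point (between the pads) lies 19 mm behind it; z points along the fingers, x is the direction in which the jaws open and shut, and the axes are right-handed (so a half turn about z gives the same grasp; the last joint's range is limited). The gripper opens to 85 mm and grips with 20 to 120 N. Pads are 22 mm wide; open, the fingers measure 114 mm over their backs; the gripper's body (76 mm by 85 mm) begins 54 mm behind the grasp point. The pads swing forward as they close: fully open they stand 13 mm farther back than shut.
Start: joints at [1.216, 0.521, -0.036, 1.599, 0.021, 1.021, -0.113], TCP at [0.176, -0.6, 0.194] pointing down, gripper open.
Joint ranges: [-2.91, 2.91], [-0.3, 2.13], [-1.5, 1.42], [0.17, 2.43], [-1.26, 4.41], [0.16, 1.93], [-2.52, 2.52]. Speed limits (rad/s): [1.89, 1.89, 2.39, 2.39, 3.01, 3.01, 3.01].

INTERFACE

Orientations are given as a unit quaternion [x, y, z, w].
In Python, from workcell import manip, read_camera, camera_info gives the robot as it stands.
- The arm moves only by the shell command python3 -m handwheel 'ROWS' [FORCE]. ROWS is JSON, a list of rows, each a list of 7 numbers: the finger opening in cm, from 0 to 8.54, then the shift along the tool's x, y, z in cm, then the turn, a rotation vector about the tool's x, y, z in rad. In form: [[jaw, x, y, z, rx, ry, rz], ...]. A call has 1 to 5 rows; each row shifts and turns the pose as measured when the row begins, along the tool's axes as they then stand; what a row does not reach is not made up. A row lasts 1/12 s, in which the tool goes at most 41.7 mm and 7.16 degrees, less where a joint would pass 70% of its speed; a pose out of reach is approached as far as the arm can. A call with a gripper value outside its range is refused whole. The fingers move at their own pace and stop on an object; FORCE is the grip in N (left out, the last holds). Time passes only in rows, so rows that do not move let the fingers close. It gives the time, the measured TCP pose, the force and the opening at its end, in the units of the state.
- manip.observe(): the state, without advancing time (a new reading comes with each control period).
- read_camera(name): name is "scene" or "top"; returns (picture, depth): 384x512x3 uint8, red, green, blue; 384x512 float32, m along the optical axis (not along the pixel's ray), 0 where there is no reading.
- camera_info(name): a dict with "fovy" (degrees; the focal length in pixels is half the picture's height over the tangent of half this angle, whatever the lens; pixels are square), "cx", "cy" (the principal point, pixels), "eye" and "orientation" of the camera in the world. Camera axes: x right, y down, z forward; pixel columns grow to the right and rows downward; lengths in m; the calibration is good to about 2 mm. A picture is of the moment at which its call begins. camera_info takes no time and is no camera call.
- manip.job_done(): hands the job in, once; it reports no verdict.
The state is a dict: "t": time; "joint_positions": joint angles; "qd": joint speeds; "joint_efforts": joint torques, N m; "ee_pos": TCP position; "eef_rot": TCP orientation; "wrist_force": force on the tool from outside, world axes, zero at the start; "ft_torque": the same for the moment, N m; "width": finger opening in m.
Only numpy, scipy, OpenCV 4.12 (cv2) and the standard library are available. Lean on these libraries where they do the work, as an engineer would, in place of code of your own. Each camera call takes 0.05 s, during which the arm holds its last target.

TASK

Set the round timer, the larger of the two timer boxes, to five rounds: turn its dial clockwise, one click per round, until the pointer stands at the fifth mark after the long off mark, then let go. Leave the smaller rest timer's dial as it is.

Things in the scene. Friction and masses are not known exactly. Their poses are not given: they have to be found in the camera images.
- round_dial (a joint): angle (rad) of the round timer's dial, growing clockwise seen from above: 0 at the off stop, then a click every 0.419 (24 degrees); five rounds read 2.094, the end stop (eight) 3.351. A sprung detent pulls it into the nearest click, about 0.1 N m to turn over each. Starts near two or three rounds.
- round_grip (a point): on the round timer dial's vertical axis, 87 mm above the bench, where to grip; turns with the dial: x along the grip bar to its pointer end, z up. Grey disc 84 mm across, top 65 mm above the bench; across it an upright bar 64 long, 16 wide, to 97 mm above the bench. A white line on the bar's top runs from the centre to the pointer end and on to the disc's rim.
- round_timer: fixed grey box 150 x 150 x 55 mm, black face; origin under its centre, x to its far side, below the dial's axis. Nine white marks 24 degrees apart round the dial: the off mark is longer and wider (20 mm, others 12) and lies 96 degrees counter-clockwise (from above) of x; the fourth after it lies along x. Stands left or right of the rest timer.
- rest_pointer (a point): pointer end on the rest timer's dial, to be left alone (may move 5 mm): 26 mm from that dial's vertical axis, 65 mm above the bench. The rest timer is a like but smaller box, 110 x 110 x 55 mm, dial 52 mm across, bar 44 x 11 mm up to 89 mm. Beyond both stands a turntable with mug, case, ring and carabiner.
Things that resemble listed ones, but are neither listed nor needed, are in the scene too. Leave any blue or purple look-alike of the round_timer alone.

How it is judged:
By the outcome, as a careful person would: the job done as asked, in the order asked, and still so for the second after the job is handed in, with the robot touching nothing.
It also fails if it takes over 32 s, if anything falls off the work surface, if the arm or the gripper's body presses on something with over 40 N, if the wrist force passes 120 N, or if a joint passes its speed limit or range.

## Working session

There is one attempt and no reset: what is moved stays moved. The work goes in short steps, Python scripts to look and compute and a shell command to move; the robot and the scene stay as the last step left them, time stands still between calls to the robot, and variables do not carry over. Pictures are saved under pics/ and viewed, and the job is handed in when it is done.

```bash
ls; mkdir -p pics
python3 - <<'E'
from workcell import manip, read_camera, camera_info
import cv2,numpy as np
print(manip.observe())
for n in("scene","top"):
    print(n,camera_info(n))
    p,d=read_camera(n); cv2.imwrite(f"pics/{n}0.png",p[:,:,::-1]); np.savez(f"{n}0.npz",p=p,d=d)
E
```

```text
pics
{'t': 0.0, 'joint_positions': array([ 1.21578123,  0.52205009, -0.03630772,  1.59997967,  0.02117657,
        1.02110519, -0.11279671]), 'qd': array([ 1.67002276e-05, -7.24179791e-04,  1.24374491e-03, -1.47028108e-03,
        1.14648601e-03, -1.29195782e-03, -1.35319733e-03]), 'joint_efforts': array([-5.59134660e-04, -9.27121067e+01,  1.98022798e+00, -3.69944143e+01,
        1.79720821e-02,  8.08005687e-03, -5.77806850e-05]), 'ee_pos': array([ 0.1754654 , -0.59947534,  0.19391364]), 'eef_rot': array([ 8.00295111e-01, -5.99606037e-01, -4.84195244e-04, -3.17664657e-04]), 'wrist_force': array([ 0.74081176, -0.31002152, -0.67941704]), 'ft_torque': array([-0.01871342, -0.03499465,  0.07625082]), 'width': 0.08562762538355692}
scene {'fovy': 43.40340248179785, 'cx': 255.0569351391586, 'cy': 192.63531790112492, 'eye': array([ 1.00701106, -0.32053711,  1.14586598]), 'orientation': array([ 0.86010418,  0.43215092, -0.12825471, -0.23878256])}
top {'fovy': 55.64009720192461, 'cx': 256.22993435177955, 'cy': 197.43338097354115, 'eye': array([0.40771604, 0.06761364, 0.88963376]), 'orientation': array([-0.70062673,  0.71286407, -0.02568409,  0.01695072])}
```

View pics/scene0.png

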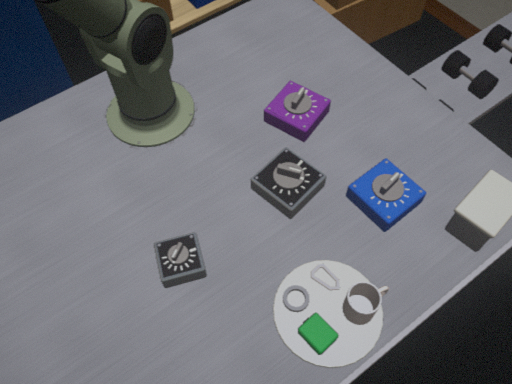

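View pics/top0.png

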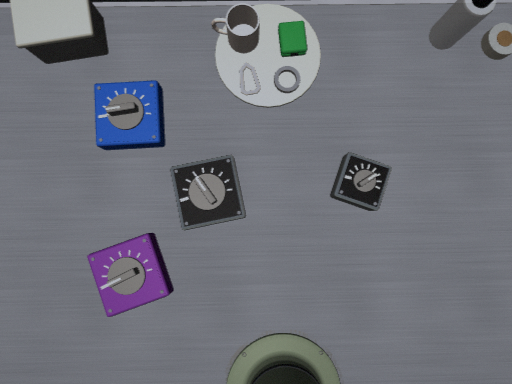

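The top picture shows the round timer (black face) at about (207,191), the rest timer at (363,180), and blue and purple decoys at (126,113) and (128,275). In the scene picture the round dial is at about (289,175).

```bash
cat > h.py <<'E'
import numpy as np,cv2
from scipy.spatial.transform import Rotation as R
from workcell import camera_info
def cam(n):
    c=camera_info(n); f=192/np.tan(np.radians(c['fovy']/2)); return c,f,R.from_quat(c['orientation']).as_matrix()
def deproj(n,d):
    c,f,M=cam(n); v,u=np.mgrid[0:384,0:512]
    P=np.stack([(u-c['cx'])/f*d,(v-c['cy'])/f*d,d],-1)
    return P@M.T+c['eye']
def ray(n,u,v):
    c,f,M=cam(n); r=M@np.array([(u-c['cx'])/f,(v-c['cy'])/f,1]); return c['eye'],r
def atz(n,u,v,z):
    e,r=ray(n,u,v); return e+r*(z-e[2])/r[2]
def proj(n,P):
    c,f,M=cam(n); q=(np.asarray(P)-c['eye'])@M; return np.stack([q[...,0]/q[...,2]*f+c['cx'],q[...,1]/q[...,2]*f+c['cy']],-1)
def ortho(n,p,cx,cy,z,half=.09,N=500):
    # rectified picture at height z: right=-y, up=+x
    g=np.linspace(-half,half,N); X,Y=np.meshgrid(-g,-g)  # X: y offset by col ; Y: x offset by row
    W=np.stack([cx+Y,cy+X,np.full_like(X,z)],-1); q=proj(n,W).astype(np.float32)
    return cv2.remap(p,q[...,0],q[...,1],cv2.INTER_CUBIC)
E
python3 - <<'E'
from h import *
for n,uv in(("top",(207,191)),("scene",(289,175))):
    z=np.load(f"{n}0.npz"); W=deproj(n,z['d']); u,v=uv
    w=W[v-45:v+45,u-45:u+45].reshape(-1,3)
    for lo,hi in((.045,.059),(.060,.070),(.088,.105)):
        s=w[(w[:,2]>lo)&(w[:,2]<hi)]
        if len(s)<5: print(n,lo,len(s));continue
        (c,sz,a)=cv2.minAreaRect((s[:,:2]*1000).astype(np.float32))
        print(n,lo,len(s),'z',np.median(s[:,2]).round(4),'mean',s.mean(0).round(4),'rect',np.round(c,1),np.round(sz,1),round(a,1))
z=np.load("top0.npz"); s=np.load("scene0.npz")
W=deproj("top",z['d']); 
c=W[191,207]; print(c)
A=ortho("top",z['p'],c[0],c[1],.055); B=ortho("scene",s['p'],c[0],c[1],.055)
cv2.imwrite("pics/ortho0.png",np.hstack([A,B])[:,:,::-1][::1,::1] if 0 else cv2.resize(np.hstack([A,B])[:,:,::-1],(800,400)))
E
```

```text
top 0.045 3003 z 0.0561 mean [0.4721 0.1676 0.0559] rect [473.5 168.9] [150.2 150. ] 10.7
top 0.06 850 z 0.0656 mean [0.4726 0.1673 0.0654] rect [473.1 165.5] [131.1 130.3] 11.0
top 0.088 218 z 0.0976 mean [0.4731 0.1683 0.0973] rect [473.2 168.8] [64.  15.9] 34.7
scene 0.045 1922 z 0.0544 mean [0.4798 0.1611 0.0541] rect [463.8 207.6] [154.7 242.3] 13.8
scene 0.06 411 z 0.0641 mean [0.4808 0.16   0.0641] rect [474.7 170.6] [129.1 122.2] 11.3
scene 0.088 158 z 0.0948 mean [0.4752 0.1648 0.0945] rect [473.9 165.5] [64.  19.5] 36.1
[0.47123222 0.16432513 0.0986839 ]
```

View pics/ortho0.png

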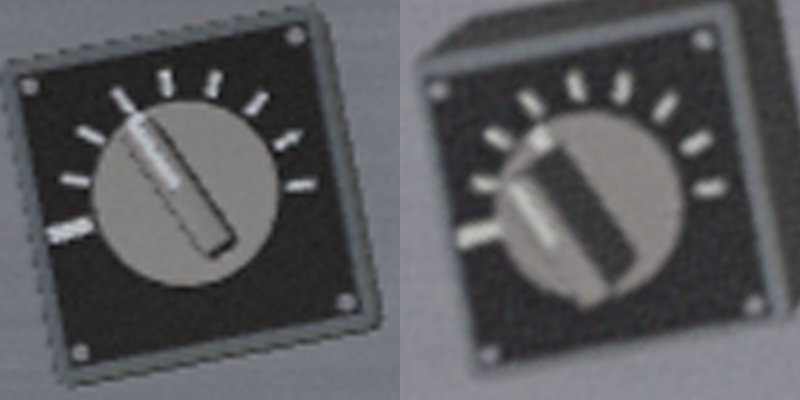

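Round timer: axis ≈ (0.4735, 0.1675), box yaw 10.7° and size 150×150 ✓. The bar is 64×16 mm with its top at about 0.096 m, yaw 34.7°, on the third mark in both views. So the dial has to turn 48° clockwise, leaving the bar at yaw −13.3°. For j7 range I'll grip with tool x at yaw 124.7° and finish at 76.7°.

```bash
cat > plan.py <<'E'
import sys
from h import *
from workcell import manip
# plan.py x y z yawdeg : how far to go in tool axes
def go(x,y,z,yaw,maxlin=3.6,maxrot=.12,via_r=None,ccw=None):
    s=manip.observe(); p=np.array(s['ee_pos']); T=R.from_quat(s['eef_rot'])
    tx=T.apply([1,0,0]); cur=np.arctan2(tx[1],tx[0]); g=np.radians(yaw)
    dy=(g-cur+np.pi)%(2*np.pi)-np.pi
    if ccw and dy<0: dy+=2*np.pi
    d=np.array([x,y,z])-p
    if via_r:
        a0=np.arctan2(p[1],p[0]); a1=np.arctan2(y,x); r0=np.hypot(*p[:2]); r1=np.hypot(x,y)
        L=abs(a1-a0)*max(r0,r1)*100
    else: L=np.linalg.norm(d)*100
    n=max(int(np.ceil(L/maxlin)),int(np.ceil(abs(dy)/maxrot)),1)
    print('t',round(s['t'],2),'pos',p.round(4),'yaw',round(np.degrees(cur),2),'tilt',np.round(T.apply([0,0,1]),4),'j',np.round(s['joint_positions'],2),'F',np.round(s['wrist_force'],1),'M',np.round(s['ft_torque'],2),'w',round(s['width'],4)); print('rows left',n)
    def at(k):
        f=k/n
        if via_r:
            a=a0+(a1-a0)*f; r=r0+(r1-r0)*f; q=np.array([r*np.cos(a),r*np.sin(a),p[2]+(z-p[2])*f])
        else: q=p+d*f
        return q,cur+dy*f
    for k in range(min(5,n)):
        q0,c0=at(k);q1,c1=at(k+1)
        ex=np.array([np.cos(c0),np.sin(c0),0]);ez=np.array([0,0,-1.]);ey=np.cross(ez,ex); e=(q1-q0)*100
        print(np.round([e@ex,e@ey,e@ez],1 if n>1 else 2),'rz',round(-(c1-c0),3))
if __name__=="__main__":
    a=list(map(float,sys.argv[1:5])); go(*a,via_r='r' in sys.argv,ccw='c' in sys.argv)
E
python3 plan.py .4735 .1675 .17 124.7 r c
```

```text
t 0.1 pos [ 0.1755 -0.5995  0.194 ] yaw -73.68 tilt [-4.e-04  9.e-04 -1.e+00] j [ 1.22  0.52 -0.04  1.6   0.02  1.02 -0.11] F [-0.3 -0.5 -0.6] M [-0.01  0.05 -0.03] w 0.0856
rows left 29
[-0.5 -3.5  0.1] rz -0.119
[-0.3 -3.5  0.1] rz -0.119
[-0.1 -3.5  0.1] rz -0.119
[ 0.1 -3.4  0.1] rz -0.119
[ 0.3 -3.4  0.1] rz -0.119
```

```bash
python3 -m handwheel '[[8.5,-0.5,-3.5,0,0,0,-0.12],[8.5,-0.3,-3.5,0,0,0,-0.12],[8.5,-0.1,-3.5,0,0,0,-0.12],[8.5,0.1,-3.4,0,0,0,-0.12],[8.5,0.3,-3.4,0,0,0,-0.12]]' 40; python3 plan.py .4735 .1675 .17 124.7 r c
```

```text
t: 0.52
ee_pos: [0.3193, -0.5097, 0.1918]
eef_rot: [0.943, -0.333, -0.003, 0.001]
wrist_force: [0.7, -0.6, -0.1]
width: 0.0852
t 0.52 pos [ 0.3193 -0.5097  0.1918] yaw -38.91 tilt [-5.6e-03  9.0e-04 -1.0e+00] j [ 1.06  0.49 -0.21  1.66  0.12  1.01  0.13] F [ 0.7 -0.6 -0.1] M [-0.08  0.03  0.02] w 0.0852
rows left 24
[ 0.6 -3.3  0.1] rz -0.119
[ 0.8 -3.3  0.1] rz -0.119
[ 1.  -3.2  0.1] rz -0.119
[ 1.2 -3.1  0.1] rz -0.119
[ 1.4 -3.   0.1] rz -0.119
```

```bash
python3 -m handwheel '[[8.5,0.6,-3.3,0,0,0,-0.12],[8.5,0.8,-3.3,0,0,0,-0.12],[8.5,1.0,-3.2,0,0,0,-0.12],[8.5,1.2,-3.1,0,0,0,-0.12],[8.5,1.4,-3.0,0,0,0,-0.12]]' >/dev/null; python3 plan.py .4735 .1675 .17 124.7 r c
```

```text
t 0.93 pos [ 0.4366 -0.3793  0.19  ] yaw -3.07 tilt [-0.0064  0.002  -1.    ] j [ 0.89  0.48 -0.39  1.71  0.21  1.    0.37] F [ 0.5 -0.4  0.7] M [-0.08 -0.02  0.01] w 0.0849
rows left 19
[ 1.6 -2.8  0.1] rz -0.117
[ 1.7 -2.7  0.1] rz -0.117
[ 1.9 -2.6  0.1] rz -0.117
[ 2.  -2.4  0.1] rz -0.117
[ 2.1 -2.3  0.1] rz -0.117
```

```bash
python3 -m handwheel '[[8.5,1.6,-2.8,0,0,0,-0.12],[8.5,1.7,-2.7,0,0,0,-0.12],[8.5,1.9,-2.6,0,0,0,-0.12],[8.5,2.0,-2.4,0,0,0,-0.12],[8.5,2.1,-2.3,0,0,0,-0.12]]' >/dev/null; python3 plan.py .4735 .1675 .17 124.7 r c
```

```text
t 1.35 pos [ 0.5066 -0.228   0.1889] yaw 32.73 tilt [-0.007   0.0031 -1.    ] j [ 0.74  0.47 -0.58  1.76  0.3   1.    0.62] F [ 0.8 -0.2 -0.2] M [-0.02 -0.05  0.01] w 0.085
rows left 14
[ 2.3 -2.   0.1] rz -0.115
[ 2.4 -1.9  0.1] rz -0.115
[ 2.5 -1.7  0.1] rz -0.115
[ 2.5 -1.6  0.1] rz -0.115
[ 2.6 -1.4  0.1] rz -0.115
```

```bash
python3 -m handwheel '[[8.5,2.3,-2.0,0,0,0,-0.12],[8.5,2.4,-1.9,0,0,0,-0.12],[8.5,2.5,-1.7,0,0,0,-0.12],[8.5,2.5,-1.6,0,0,0,-0.12],[8.5,2.6,-1.4,0,0,0,-0.12]]' >/dev/null; python3 plan.py .4735 .1675 .17 124.7 r c
```

```text
t 1.77 pos [ 0.5286 -0.0717  0.1883] yaw 68.54 tilt [-0.0079  0.0038 -1.    ] j [ 0.59  0.48 -0.76  1.81  0.38  1.01  0.87] F [ 1.3 -0.   0.1] M [-0.02 -0.09  0.05] w 0.0853
rows left 9
[ 2.6 -1.1  0.2] rz -0.109
[ 2.7 -0.9  0.2] rz -0.109
[ 2.7 -0.8  0.2] rz -0.109
[ 2.7 -0.6  0.2] rz -0.109
[ 2.7 -0.5  0.2] rz -0.109
```

```bash
python3 -m handwheel '[[8.5,2.6,-1.1,0.2,0,0,-0.11],[8.5,2.7,-0.9,0.2,0,0,-0.11],[8.5,2.7,-0.8,0.2,0,0,-0.11],[8.5,2.7,-0.6,0.2,0,0,-0.11],[8.5,2.7,-0.5,0.2,0,0,-0.11]]' >/dev/null; python3 plan.py .4735 .1675 .17 124.7 r c
```

```text
t 2.18 pos [0.5082 0.0737 0.1784] yaw 101.73 tilt [-0.008   0.0044 -1.    ] j [ 0.42  0.51 -0.92  1.87  0.47  1.01  1.08] F [0.2 0.5 0.6] M [-0.04  0.02  0.02] w 0.0855
rows left 4
[ 2.5 -0.2  0.2] rz -0.1
[ 2.5 -0.1  0.2] rz -0.1
[2.5 0.1 0.2] rz -0.1
[2.5 0.2 0.2] rz -0.1
```

```bash
python3 -m handwheel '[[8.5,2.5,-0.2,0.2,0,0,-0.1],[8.5,2.5,-0.1,0.2,0,0,-0.1],[8.5,2.5,0.1,0.2,0,0,-0.1],[8.5,2.5,0.2,0.2,0,0,-0.1],[8.5,0,0,0,0,0,0]]' >/dev/null; python3 plan.py .4735 .1675 .10 124.7
python3 - <<'E'
from h import *
from workcell import read_camera
for n in("scene","top"):
    p,d=read_camera(n); cv2.imwrite(f"pics/{n}1.png",p[:,:,::-1])
    c=proj(n,[.4735,.1675,.097]).astype(int); cv2.imwrite(f"pics/{n}1c.png",cv2.resize(p[c[1]-60:c[1]+60,c[0]-60:c[0]+60,::-1],(480,480),interpolation=2))
a=cv2.imread("pics/scene1c.png"); b=cv2.imread("pics/top1c.png"); cv2.imwrite("pics/c1.png",cv2.resize(np.hstack([a,b]),(800,400)))
E
```

```text
t 2.6 pos [0.4679 0.1764 0.1702] yaw 126.59 tilt [-0.0095  0.0065 -0.9999] j [ 0.29  0.54 -1.03  1.91  0.53  1.01  1.23] F [0.4 1.2 0.1] M [ 0.01  0.02 -0.05] w 0.0849
rows left 2
[-0.5 -0.   3.5] rz 0.016
[-0.5 -0.   3.5] rz 0.016
```

View pics/c1.png

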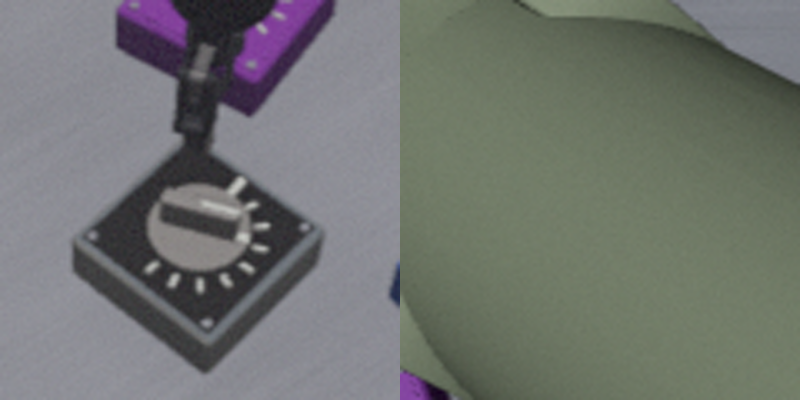

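The scene crop shows the open gripper above the dial, its bar still on the third mark. Going down with a small tilt correction.

```bash
python3 -m handwheel '[[8.5,-0.5,0,3,-0.004,-0.011,0.016],[8.5,-0.5,0,3,0,0,0.016],[8.5,0,0,1,0,0,0]]' >/dev/null; python3 plan.py .4735 .1675 .073 124.7
```

```text
t 2.95 pos [0.4787 0.162  0.0999] yaw 123.55 tilt [ 0.0055 -0.0026 -1.    ] j [ 0.23  0.62 -0.93  1.97  0.66  0.88  1.1 ] F [-1.  -0.5 -0.7] M [ 0.02  0.01 -0.03] w 0.0847
rows left 1
[ 0.75 -0.13  2.69] rz -0.02
```

```bash
python3 -m handwheel '[[8.5,0.6,-0.1,1.2,0,0,-0.02],[8.5,0,0,1.2,0,0,0],[8.5,0,0,0,0,0,0]]' >/dev/null; python3 plan.py .4735 .1675 .073 124.7
```

```text
t 3.2 pos [0.475  0.1633 0.0733] yaw 124.35 tilt [ 0.0028 -0.0047 -1.    ] j [ 0.2   0.66 -0.9   1.99  0.71  0.84  1.07] F [ 0.8 -0.   0. ] M [-0.08 -0.03 -0.02] w 0.0848
rows left 1
[0.43 0.11 0.03] rz -0.006
```

```bash
python3 -m handwheel '[[6,0.4,0.1,0,0,0,0],[4,0,0,0,0,0,0],[3,0,0,0,0,0,0]]' >/dev/null; python3 plan.py .4735 .1675 .073 124.7
```

```text
t 3.45 pos [0.4746 0.167  0.0747] yaw 124.17 tilt [ 0.0036 -0.0046 -1.    ] j [ 0.19  0.66 -0.9   1.99  0.71  0.84  1.06] F [ 0.5 -0.2 -0.4] M [ 0.04  0.01 -0.02] w 0.0509
rows left 1
[ 0.1  -0.06  0.17] rz -0.009
```

```bash
python3 -m handwheel '[[1,0.1,0,0.1,0,0,-0.01],[1,0,0,0,0,0,0],[1,0,0,0,0,0,0],[1,0,0,0,0,0,0],[1,0,0,0,0,0,0]]' 40 >/dev/null; python3 plan.py .4735 .1675 .073 76.7
```

```text
t 3.87 pos [0.4754 0.1681 0.0757] yaw 124.75 tilt [ 0.0069 -0.0041 -1.    ] j [ 0.19  0.66 -0.9   1.99  0.71  0.84  1.07] F [ 0.1 -0.2 -0.1] M [-0.02  0.   -0.02] w 0.0101
rows left 7
[ 0. -0.  0.] rz 0.12
[ 0. -0.  0.] rz 0.12
[ 0. -0.  0.] rz 0.12
[-0. -0.  0.] rz 0.12
[-0. -0.  0.] rz 0.12
```

```bash
cat > look.py <<'E'
import sys
from h import *
from workcell import read_camera
k=sys.argv[1]; o=[]
for n in("scene","top"):
    p,d=read_camera(n); np.savez(f"{n}{k}.npz",p=p,d=d)
    c=proj(n,[.4735,.1675,.097]).astype(int); o.append(cv2.resize(p[c[1]-50:c[1]+50,c[0]-50:c[0]+50,::-1],(400,400),interpolation=2))
cv2.imwrite(f"pics/c{k}.png",np.hstack(o))
E
python3 look.py 2; python3 -c "
from workcell import manip;print(manip.observe()['width'])"
```

```text
0.00987942944675495
```

View pics/c2.png

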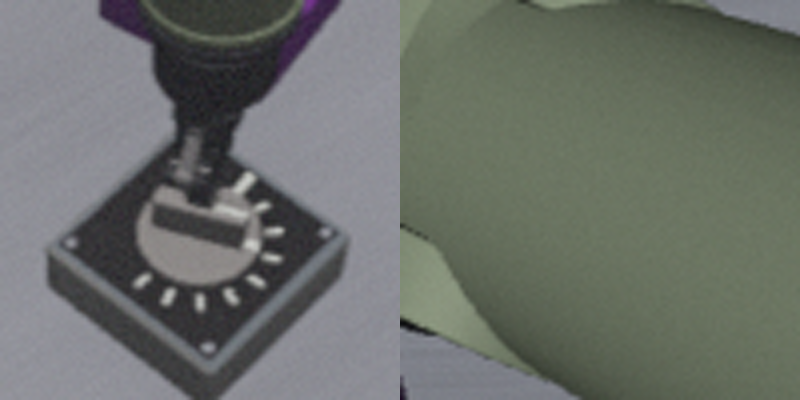

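The fingers closed to 10 mm, less than the 16 mm bar, so they missed it. The crop shows them at or behind the bar's top edge (about (200,195)). Measuring where the fingertips really are.

Run:
```python
from h import *
z=np.load("scene2.npz"); W=deproj("scene",z['d'])
c=proj("scene",[.4735,.1675,.097]).astype(int); print(c)
# finger region: crop px (160..240,100..210) /4
for v in range(c[1]-28,c[1]+10,2):
    print(v,[tuple((W[v,u]*1000).astype(int)) for u in range(c[0]-10,c[0]+14,4)])
tip=[.4754,.1681,.0757]; print(proj("scene",tip))
p=z['p'].copy()
cr=cv2.resize(p[c[1]-35:c[1]+35,c[0]-35:c[0]+35,::-1],(560,560),interpolation=2)
for P in(tip,[.4735,.1675,.097]):
    q=(proj("scene",P)-c+35)*8; cv2.circle(cr,tuple(q.astype(int)),5,(0,0,255),-1)
cv2.imwrite("pics/z2.png",cr)
```

```text
[289 167]
139 [(np.int64(324), np.int64(251), np.int64(-1)), (np.int64(482), np.int64(130), np.int64(255)), (np.int64(491), np.int64(136), np.int64(259)), (np.int64(498), np.int64(141), np.int64(263)), (np.int64(505), np.int64(147), np.int64(266)), (np.int64(508), np.int64(157), np.int64(261))]
141 [(np.int64(331), np.int64(246), np.int64(0)), (np.int64(481), np.int64(132), np.int64(245)), (np.int64(489), np.int64(138), np.int64(248)), (np.int64(500), np.int64(140), np.int64(258)), (np.int64(505), np.int64(147), np.int64(258)), (np.int64(507), np.int64(158), np.int64(252))]
143 [(np.int64(336), np.int64(242), np.int64(-1)), (np.int64(471), np.int64(141), np.int64(219)), (np.int64(492), np.int64(135), np.int64(247)), (np.int64(500), np.int64(140), np.int64(250)), (np.int64(506), np.int64(147), np.int64(251)), (np.int64(508), np.int64(158), np.int64(244))]
145 [(np.int64(338), np.int64(240), np.int64(-7)), (np.int64(471), np.int64(141), np.int64(212)), (np.int64(492), np.int64(136), np.int64(238)), (np.int64(503), np.int64(139), np.int64(247)), (np.int64(507), np.int64(147), np.int64(2
[... 3632 characters left out ...]
3), np.int64(96)), (np.int64(491), np.int64(171), np.int64(97)), (np.int64(496), np.int64(181), np.int64(93))]
173 [(np.int64(455), np.int64(147), np.int64(66)), (np.int64(466), np.int64(151), np.int64(74)), (np.int64(475), np.int64(157), np.int64(81)), (np.int64(483), np.int64(165), np.int64(83)), (np.int64(492), np.int64(170), np.int64(89)), (np.int64(500), np.int64(177), np.int64(93))]
175 [(np.int64(457), np.int64(145), np.int64(60)), (np.int64(466), np.int64(152), np.int64(64)), (np.int64(475), np.int64(158), np.int64(71)), (np.int64(485), np.int64(163), np.int64(77)), (np.int64(492), np.int64(171), np.int64(79)), (np.int64(502), np.int64(176), np.int64(86))]
[289.88013432 172.07267751]
```

View pics/z2.png

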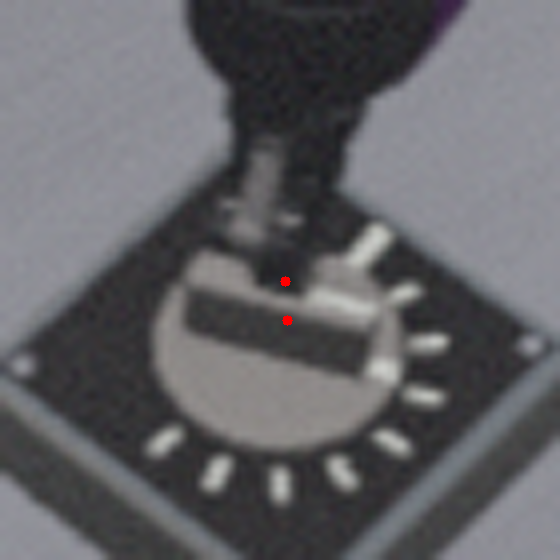

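Run:
```python
from h import *
z=np.load("scene2.npz"); p=z['p'].copy(); W=deproj("scene",z['d'])
u0,v0,w=235,75,110
cr=cv2.resize(p[v0:v0+w,u0:u0+w,::-1],(770,770)[:2],interpolation=2)[:600]
cr=cv2.convertScaleAbs(cr,alpha=2.0,beta=20)
for dz,col in((0,(0,0,255)),(.019,(0,255,255)),(.073,(0,255,0)),(.15,(255,255,0))):
    q=(proj("scene",[.4754,.1681,.0757+dz])-[u0,v0])*7; cv2.circle(cr,tuple(q.astype(int)),4,col,-1)
cv2.imwrite("pics/z3.png",cr)
# cross check: points of gripper nearest camera within 5cm of vertical axis through TCP
m=(np.hypot(W[...,0]-.4754,W[...,1]-.1681)<.09)&(W[...,2]>.102)
a=np.array([.57,-.82]);
P=W[m]; s=(P[:,:2]-[.4754,.1681])@a; t=(P[:,:2]-[.4754,.1681])@[.82,.57]
for lo in np.arange(.10,.36,.02):
    k=(P[:,2]>=lo)&(P[:,2]<lo+.02)
    if k.sum()>3: print(round(lo,2),k.sum(),'jaw',np.percentile(s[k],[5,50,95]).round(3),'side',np.percentile(t[k],[5,50,95]).round(3))
```

```text
0.1 6 jaw [-0.007  0.011  0.014] side [-0.012  0.007  0.01 ]
0.12 29 jaw [-0.004  0.017  0.021] side [-0.007  0.004  0.01 ]
0.14 8 jaw [0.009 0.013 0.028] side [-0.002  0.009  0.012]
0.16 37 jaw [0.004 0.019 0.036] side [-0.004  0.009  0.015]
0.18 47 jaw [-0.007  0.02   0.058] side [-0.017  0.01   0.016]
0.2 133 jaw [0.017 0.049 0.063] side [-0.017  0.001  0.016]
0.22 62 jaw [0.031 0.037 0.042] side [-0.011  0.     0.01 ]
0.24 151 jaw [0.01  0.033 0.038] side [-0.031  0.007  0.034]
0.26 167 jaw [0.009 0.032 0.038] side [-0.028  0.007  0.034]
0.28 59 jaw [0.022 0.033 0.039] side [-0.021  0.008  0.029]
0.3 227 jaw [0.007 0.04  0.047] side [-0.037  0.009  0.044]
0.32 280 jaw [0.01  0.038 0.045] side [-0.036  0.009  0.043]
0.34 254 jaw [0.011 0.039 0.045] side [-0.036  0.008  0.042]
```

View pics/z3.png

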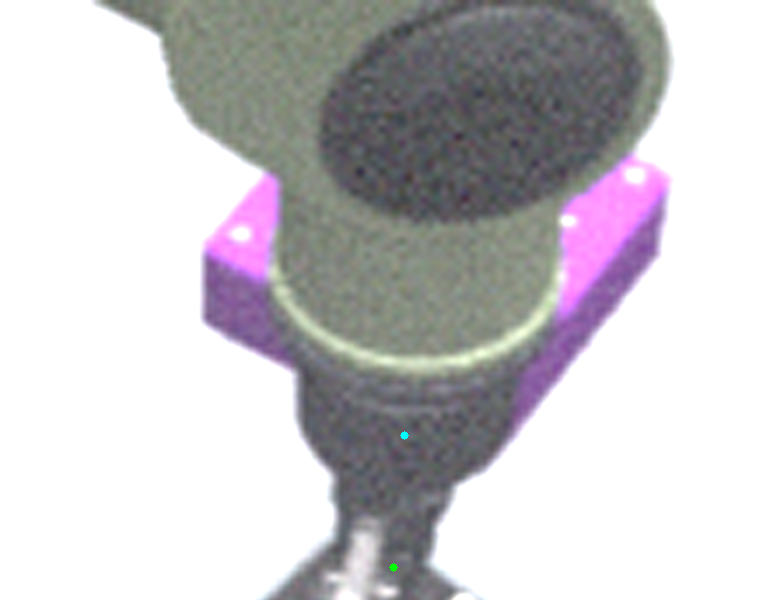

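The pads close freely and the scene depth puts the tip's lower end at about z = 0.11, not the reported 0.076. The xy agrees. The reported height seems 35–40 mm too low, so I'll open partly and descend in small steps while watching the force and the view.

```bash
python3 -m handwheel '[[5,0,0,0,0,0,0],[5,0,0,0,0,0,0],[5,0,0,0,0,0,0],[5,0,0,0,0,0,0]]' >/dev/null; python3 plan.py .4735 .1675 .065 124.7; python3 look.py 3
```

```text
t 4.3 pos [0.4752 0.168  0.0756] yaw 124.74 tilt [ 0.0065 -0.0042 -1.    ] j [ 0.19  0.66 -0.9   1.99  0.71  0.84  1.07] F [-0.5  0.3  0.3] M [ 0.02  0.04 -0.02] w 0.0497
rows left 1
[ 0.06 -0.17  1.06] rz 0.001
```

View pics/c3.png

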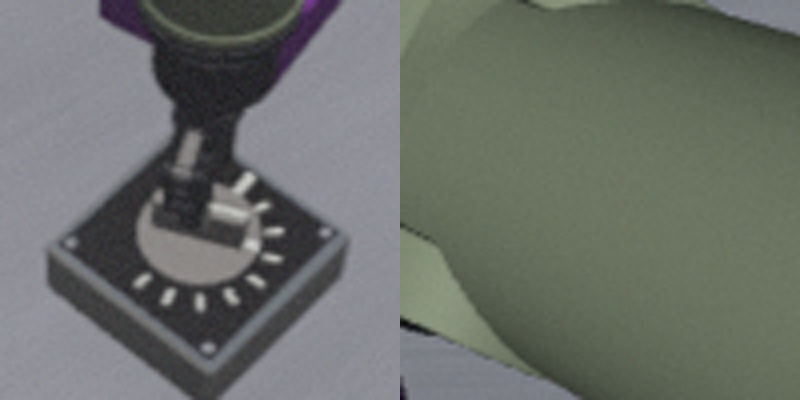

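Near finger now shows in front of the bar, its tip at crop (185,228), well above the disc.

```bash
python3 -m handwheel '[[5,0,-0.2,0.7,0,0,0],[5,0,0,0.5,0,0,0],[5,0,0,0.4,0,0,0],[5,0,0,0,0,0,0]]' ; python3 plan.py .4735 .1675 .065 124.7; python3 look.py 4;python3 - <<'E'
from h import *
z=np.load("scene4.npz"); W=deproj("scene",z['d'])
m=(np.hypot(W[...,0]-.4754,W[...,1]-.1681)<.09)&(W[...,2]>.058)
P=W[m]; s=(P[:,:2]-[.4735,.1675])@[.57,-.82]; t=(P[:,:2]-[.4735,.1675])@[.82,.57]
for lo in np.arange(.06,.2,.01):
    k=(P[:,2]>=lo)&(P[:,2]<lo+.01)&(s>.015)&(abs(t)<.03)
    if k.sum()>1: print(round(lo,2),k.sum(),'jaw',np.percentile(s[k],[5,50,95]).round(3),'side',np.percentile(t[k],[5,50,95]).round(3))
E
```

```text
t: 4.73
ee_pos: [0.4734, 0.1665, 0.0578]
eef_rot: [0.464, 0.886, -0.0, 0.004]
wrist_force: [-0.5, 0.6, -1.1]
width: 0.0497
t 4.73 pos [0.4734 0.1665 0.0578] yaw 124.73 tilt [ 0.0065 -0.0043 -1.    ] j [ 0.17  0.68 -0.87  2.01  0.74  0.81  1.04] F [-0.5  0.6 -1.1] M [-0.02  0.01  0.08] w 0.0497
rows left 1
[ 0.08  0.06 -0.72] rz 0.001
0.06 176 jaw [0.016 0.028 0.042] side [-0.025 -0.001  0.026]
0.1 10 jaw [0.031 0.034 0.038] side [-0.011  0.003  0.009]
0.11 13 jaw [0.033 0.04  0.042] side [-0.007  0.001  0.008]
0.12 2 jaw [0.032 0.033 0.034] side [0.009 0.01  0.01 ]
0.14 17 jaw [0.032 0.055 0.058] side [-0.009  0.008  0.011]
0.15 23 jaw [0.033 0.055 0.06 ] side [-0.012  0.002  0.011]
0.16 48 jaw [0.022 0.032 0.063] side [-0.014  0.005  0.014]
0.17 39 jaw [0.023 0.032 0.065] side [-0.017  0.004  0.015]
0.18 40 jaw [0.021 0.062 0.067] side [-0.017  0.006  0.015]
0.19 71 jaw [0.019 0.054 0.069] side [-0.019  0.003  0.016]
0.2 78 jaw [0.026 0.046 0.067] side [-0.009 -0.     0.01 ]
```

View pics/c4.png

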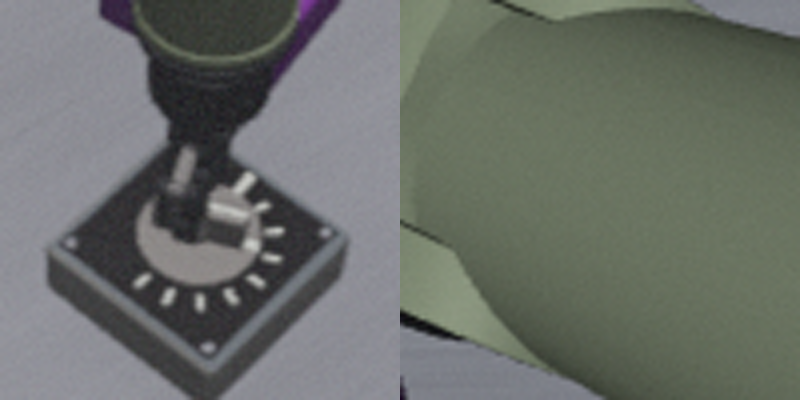

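No contact at a reported z of 0.058, below the disc's top, so the height reading is biased (tips seen near 0.10). Going another 17 mm down.

```bash
python3 -m handwheel '[[5,0.1,0,0.6,0,0,0],[5,0,0,0.5,0,0,0],[5,0,0,0.4,0,0,0],[5,0,0,0,0,0,0]]' ; python3 plan.py .4735 .1675 .04 124.7; python3 look.py 5;python3 - <<'E'
from h import *
z=np.load("scene5.npz"); W=deproj("scene",z['d'])
m=(np.hypot(W[...,0]-.4754,W[...,1]-.1681)<.09)&(W[...,2]>.058)
P=W[m]; s=(P[:,:2]-[.4735,.1675])@[.57,-.82]; t=(P[:,:2]-[.4735,.1675])@[.82,.57]
for lo in np.arange(.06,.14,.01):
    k=(P[:,2]>=lo)&(P[:,2]<lo+.01)&(s>.015)&(abs(t)<.03)
    if k.sum()>1: print(round(lo,2),k.sum(),'jaw',np.percentile(s[k],[5,50,95]).round(3),'side',np.percentile(t[k],[5,50,95]).round(3))
E
```

```text
t: 5.17
ee_pos: [0.4734, 0.1677, 0.0421]
eef_rot: [0.464, 0.886, 0.0, 0.004]
wrist_force: [-0.6, -0.2, -0.4]
width: 0.0499
t 5.17 pos [0.4734 0.1677 0.0421] yaw 124.73 tilt [ 0.0076 -0.0038 -1.    ] j [ 0.15  0.7  -0.85  2.01  0.78  0.78  1.01] F [-0.6 -0.2 -0.4] M [-0.01 -0.02 -0.03] w 0.0499
rows left 1
[-0.02 -0.01  0.21] rz 0.001
0.06 169 jaw [0.017 0.03  0.042] side [-0.026  0.003  0.027]
0.07 2 jaw [0.034 0.036 0.039] side [-0.015 -0.012 -0.008]
0.08 5 jaw [0.027 0.031 0.033] side [-0.011  0.006  0.009]
0.09 15 jaw [0.03  0.037 0.038] side [-0.007  0.002  0.01 ]
0.1 4 jaw [0.029 0.034 0.039] side [-0.005  0.005  0.01 ]
0.12 5 jaw [0.028 0.034 0.038] side [0.01  0.011 0.012]
0.13 30 jaw [0.036 0.055 0.058] side [-0.01   0.002  0.012]
0.14 25 jaw [0.022 0.033 0.059] side [-0.012  0.009  0.013]
```

View pics/c5.png

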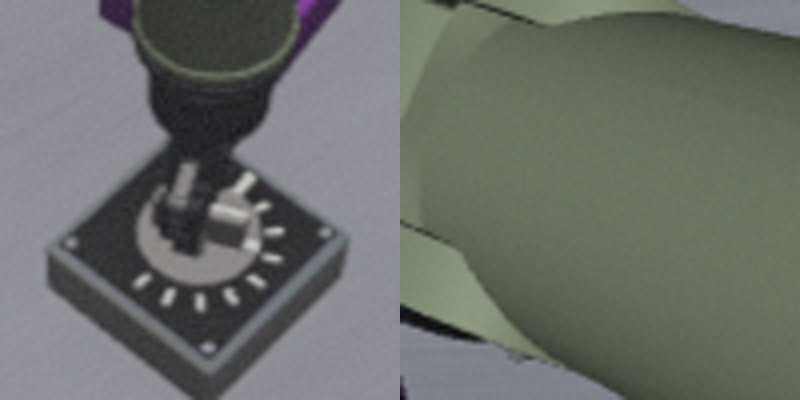

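The tip's lower end is now at about z = 0.081 (crop (188,250)), beside the bar and above the disc, with no contact force. Closing.

```bash
python3 -m handwheel '[[3,0,0,0,0,0,0],[1.2,0,0,0,0,0,0],[1.2,0,0,0,0,0,0],[1.2,0,0,0,0,0,0],[1.2,0,0,0,0,0,0]]' 50 ; python3 plan.py .4735 .1675 .042 76.7
```

```text
t: 5.68
ee_pos: [0.4739, 0.168, 0.0433]
eef_rot: [0.464, 0.886, 0.0, 0.005]
wrist_force: [1.1, 1.0, -4.7]
width: 0.0147
t 5.68 pos [0.4739 0.168  0.0433] yaw 124.73 tilt [ 0.0086 -0.0034 -1.    ] j [ 0.16  0.7  -0.85  2.01  0.77  0.78  1.01] F [ 1.1  1.  -4.7] M [ 0.35 -0.04  0.02] w 0.0147
rows left 7
[-0. -0.  0.] rz 0.12
[-0. -0.  0.] rz 0.12
[-0. -0.  0.] rz 0.12
[-0. -0.  0.] rz 0.12
[-0. -0.  0.] rz 0.12
```

Gripped: 14.7 mm with contact. Turning clockwise (+rz).

```bash
python3 -m handwheel '[[0.5,0,0,0,0,0,0.1],[0.5,0,0,0,0,0,0.1],[0.5,0,0,0,0,0,0.1],[0.5,0,0,0,0,0,0]]' 80 ; python3 plan.py .4739 .168 .043 76.7
```

```text
t: 6.02
ee_pos: [0.4739, 0.1678, 0.0434]
eef_rot: [0.596, 0.803, 0.001, 0.004]
wrist_force: [-0.3, 0.5, -5.7]
width: 0.014
t 6.02 pos [0.4739 0.1678 0.0434] yaw 106.83 tilt [ 0.0086 -0.003  -1.    ] j [ 0.11  0.67 -0.78  2.02  0.72  0.74  0.74] F [-0.3  0.5 -5.7] M [ 0.27 -0.03 -0.13] w 0.014
rows left 5
[0. 0. 0.] rz 0.105
[0. 0. 0.] rz 0.105
[0. 0. 0.] rz 0.105
[ 0. -0.  0.] rz 0.105
[ 0. -0.  0.] rz 0.105
```

```bash
python3 -m handwheel '[[0.5,0,0,0,0,0,0.1],[0.5,0,0,0,0,0,0.1],[0.5,0,0,0,0,0,0.1],[0.5,0,0,0,0,0,0.1],[0.5,0,0,0,0,0,0.1]]'; python3 plan.py .4739 .168 .043 76.7; python3 look.py 6
```

```text
t: 6.43
ee_pos: [0.4739, 0.1676, 0.0434]
eef_rot: [0.776, 0.631, 0.002, 0.004]
wrist_force: [-0.4, 0.7, -1.6]
width: 0.014
t 6.43 pos [0.4739 0.1676 0.0434] yaw 78.23 tilt [ 0.0085 -0.0033 -1.    ] j [ 0.03  0.64 -0.66  2.02  0.63  0.69  0.33] F [-0.4  0.7 -1.6] M [-0.16  0.17  0.  ] w 0.014
rows left 1
[ 0.04 -0.01  0.04] rz 0.027
```

View pics/c6.png

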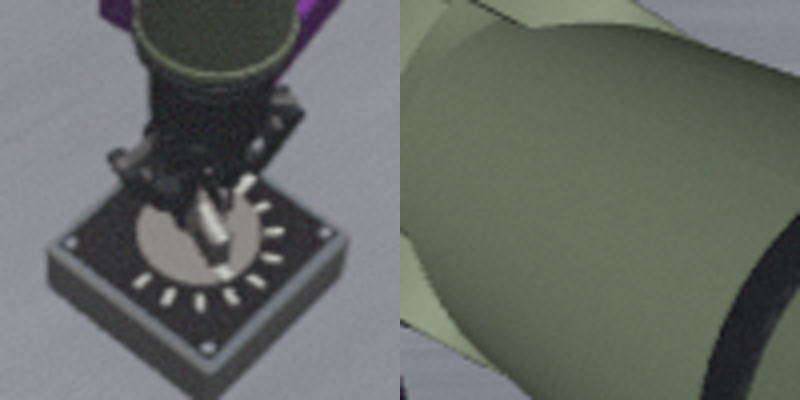

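The bar followed: its line at (222,270) points to the fifth mark (231,297). Small finishing turn, then let go and rise.

```bash
python3 -m handwheel '[[0.5,0,0,0,0,0,0.03],[0.5,0,0,0,0,0,0],[5,0,0,0,0,0,0],[5,0,0,0,0,0,0],[5,0,0,0,0,0,0]]'; python3 -m handwheel '[[5,0,0,0,0,0,0],[5,0,0,-1.5,0,0,0],[5,0,0,-3,0,0,0],[5,0,0,-3.5,0,0,0],[5,0,0,-3.5,0,0,0]]'; python3 plan.py .4739 .168 .14 76.7; python3 look.py 7
```

```text
t: 6.95
ee_pos: [0.4739, 0.1678, 0.0434]
eef_rot: [0.78, 0.626, 0.002, 0.004]
wrist_force: [1.1, -1.0, 0.2]
width: 0.0491
t: 7.37
ee_pos: [0.4692, 0.1673, 0.1564]
eef_rot: [0.778, 0.628, -0.003, 0.001]
wrist_force: [0.6, -1.3, -0.6]
width: 0.05
t 7.37 pos [0.4692 0.1673 0.1564] yaw 77.83 tilt [-0.0029 -0.0053 -1.    ] j [ 0.14  0.47 -0.8   1.93  0.43  0.92  0.49] F [ 0.6 -1.3 -0.6] M [ 0.03 -0.04  0.02] w 0.05
rows left 1
[0.17 0.45 1.64] rz 0.02
```

View pics/c7.png

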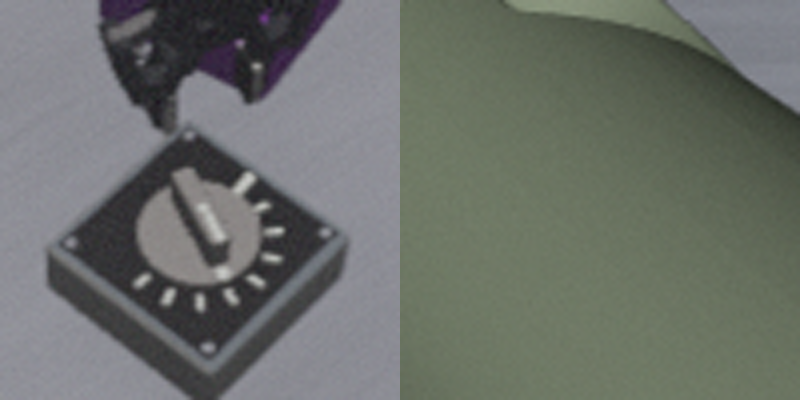

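The scene view shows the gripper clear and the line's rim end at (221,272), facing mark 5 at (231,297). Checking the angle numerically, and that the rest dial hasn't moved.

Run:
```python
from h import *
z=np.load("scene7.npz"); W=deproj("scene",z['d'])
m=(np.hypot(W[...,0]-.4735,W[...,1]-.1675)<.04)&(W[...,2]>.088)&(W[...,2]<.104)
s=W[m]; print(m.sum(),cv2.minAreaRect((s[:,:2]*1000).astype(np.float32)))
A=ortho("scene",z['p'],.4735,.1675,.065); 
# expected ray overlay
for i,a in enumerate((10.7+96-24*np.arange(9))):
    r=np.radians(a); f=lambda q:(int(250-q*np.sin(r)*500/.18),int(250-q*np.cos(r)*500/.18))
    cv2.line(A,f(.042),f(.055),(255,0,0) if i==5 else (0,255,0),1)
z0=np.load("scene0.npz")['p']; 
B=np.vstack([q[225:295,145:215] for q in(z0,z['p'])]); B=cv2.resize(B,(250,500))
cv2.imwrite("pics/fin.png",np.hstack([A,B])[:,:,::-1])
print(cv2.phaseCorrelate(z0[225:295,145:215].mean(2),z['p'][225:295,145:215].mean(2)), np.abs(z0[225:295,145:215].astype(int)-z['p'][225:295,145:215]).max())
```

```text
142 ((474.30999755859375, 165.97958374023438), (17.366619110107422, 65.45311737060547), 76.16023254394531)
((0.04830311261145681, -0.06680647934435768), 0.9754237456466648) 17
```

View pics/fin.png

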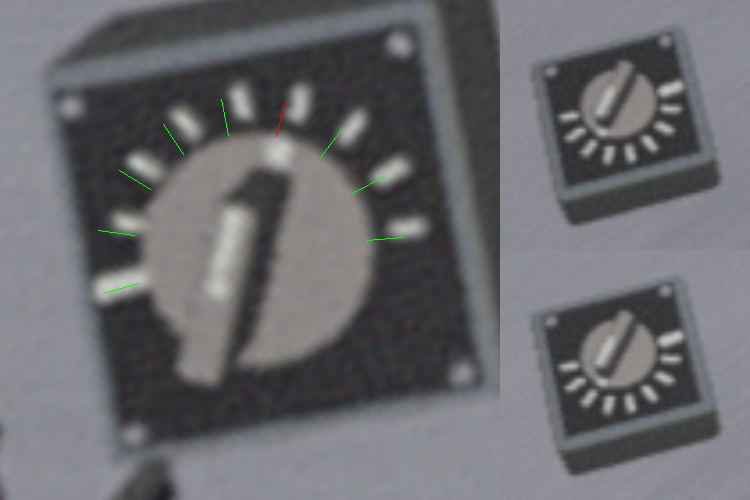

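The bar's yaw is −13.8° against −13.3° wanted, and the line faces the sixth mark counting off as the first, which is five rounds. The rest dial looks the same before and after. The gripper is clear, so I'm handing in.

```bash
python3 -c "
from workcell import manip
s=manip.observe();print(s['t'],s['qd'].round(3));print(manip.job_done())"
```

```text
7.4667 [-0.024  0.064  0.049  0.063  0.065 -0.08  -0.058]
the job is handed in; nothing more can be done
None
```

I turned the round timer's dial two clicks clockwise, from three rounds to five, let go, raised the gripper clear and handed the job in at about 7.5 s.

- **Dial angle:** in the last scene picture the bar stands at yaw −13.8°, against −13.3° for the fifth mark. The white line points at that mark. Only the scene camera could check this, because the arm blocked the top view.
- **Rest timer:** its dial and pointer match the starting picture (shift under 0.1 pixel).
- **Contact:** the wrist force reached about 6 N at most in the readings I took. The blue and purple look-alikes were not touched.
- **Failed first grasp:** the fingers closed on nothing above the bar. The reported tool height read about 35–40 mm lower than the scene camera showed. I measured the fingertips in the camera depth, went lower in small steps and gripped properly the second time.
- **Hand-in state:** the joints still showed a small remaining motion (up to 0.08 rad/s), with the gripper well clear of everything.

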